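# Bring the weld carriage round the bend and clamp it under the torch

## Robot

A 6-joint arm with a two-finger parallel gripper is mounted at the origin on the work surface. World frame = base frame: x ahead of the robot, y to its left, z up, the work surface at z = 0. Lengths are in m, angles in degrees, forces in N, time in s.
With the tool pointing down it reaches from about 0.35 to 0.875 m from the base axis. Payload 4.2 kg.
Tool frame: the origin (TCP) lies at the very end of the fingers, on their centre line; the grasp point (between the pads) lies 19 mm behind it; z points along the fingers, y is the line along which they close (so a half turn about z gives the same grasp; the last joint's range is limited). The gripper opens to 87 mm and grips with 3 to 60 N. Pads are 19 mm wide; open, the fingers measure 117 mm over their backs; the gripper's body (75 mm by 190 mm) begins 51 mm behind the grasp point.
Start: joints at [82.311, 22.042, 0.453, 0, -68.411, -14.817], TCP at [0.239, 0.577, 0.223] pointing down, gripper open.
Joint ranges: [-179.83, 179.83], [-69.29, 118.12], [-61.27, 80.66], [-181.25, 117.63], [-171.15, -9.14], [-177.46, 177.46]. Speed limits (degrees/s): [159.86, 159.86, 180, 180, 180, 180].

## Interface

Orientations are given as a 3x3 rotation matrix whose columns are the frame's x, y, z axes.
In Python, from station import r, cams gives the robot as it stands.
- The arm moves only by the tool play_rows, never from a script. Its argument "commands" is text: rows parted by semicolons, each of 6 numbers parted by spaces: the shift along the world's x, y, z normalised to -1 to 1, where 1 is 30 mm, then the turn, a rotation vector about the world's x, y, z normalised to -1 to 1, where 1 is 0.15 rad. A call has 1 to 20 rows; each row shifts and turns the commanded pose from where the row before left it; what a row does not reach is not made up. A row lasts 1/10 s, in which the tool goes at most 50 mm and 8.59 degrees, less where a joint would pass 70% of its speed; a pose out of reach is approached as far as the arm can. A call with a number of a shift or a turn outside -1 to 1 is refused whole. A call with a gripper value outside its range is refused whole. "grip" is the finger opening in mm, from 0 to 87, set as the call begins (left out, the last holds). The fingers move at their own pace and stop on an object; the grip force is fixed at half the most. Time passes only in rows, so rows that do not move let the fingers close. It gives the time, the measured TCP pose, the force, the opening and the grip force at its end, in the units of the state.
- r.sense(): the state, without advancing time (a new reading comes with each control period).
- cams.capture(name): name is "scene" or "top"; returns (picture, depth): 384x512x3 uint8, blue, green, red; 384x512 float32, m along the optical axis (not along the pixel's ray), 0 where there is no reading.
- cams.camera_info(name): a dict with "mtx" (3x3 intrinsics, pixels), "R" (3x3) and "t" (3): a world point X has camera coordinates R X + t. Camera axes: x right, y down, z forward; pixel columns grow to the right and rows downward; lengths in m; the calibration is good to about 2 mm. A picture is of the moment at which its call begins. camera_info takes no time and is no camera call.
- r.finish_job(): hands the job in; it is judged then, once.
The state is a dict: "time_s": time; "joints": joint angles; "joint_velocities": joint speeds; "effort": joint torques, N m; "tcp_pos": TCP position; "ee_rot": TCP orientation; "wrist_force": force on the tool from outside, world axes, zero at the start; "moment": the same for the moment, N m; "gripper_width": opening from 0.0 (shut) to 1.0 (fully open); "gripper_force": force on a finger pad.
Only numpy, scipy, OpenCV 4.12 (cv2) and the standard library are available. Lean on these libraries where they do the work, as an engineer would, in place of code of your own. Each camera call takes 0.05 s, during which the arm holds its last target. There are 200 camera calls.

## Task

Push the work carriage along its bent rail, round the corner and in under the torch beam until its front rests against the rubber buffer, keeping its feet down on the table all the way. Then flip the clamp's wire loop over so that its cross bar drops behind the carriage's hook, and throw the clamp lever right back past its toggle point until it lies flat and holds the carriage pulled tight into the buffer. Do not bump the torch or its beam, and leave the loose things lying around where they are.

Things in the scene. Friction and masses are not known exactly. Their poses are not given: they have to be found in the camera images.
- track: Fixed rail and weld station; sizes in mm, z up, origin on the table where the carriage's centre stands when clamped. Rail: bar 10 wide, 16 high; runs along +x on y = -150 from x = -270 to -100, bends left 90 degrees, then runs along +y on x = 0 from y = -50 to 58. Then the buffer, and a stop block (60 wide, y 72 to 177, 32 high) with the clamp, which works in the plane x = 0.
- bend_center (a point): Centre of the rail's bend, at (-100, -50, 0) in the track frame, axes as the track; the rail's centre line has radius 100 about it. A stop 50 wide and 22 high closes the rail's start, at x = -268.
- buffer_face (a point): Free face of the rubber buffer, at (0, 59, 21.5) in the track frame, axes as the track. The buffer is 20 across and yields up to 12 mm towards +y at 4.5 N per mm; the carriage's front edge meets it, and the clamp then draws the carriage about 6 mm further.
- beam: Torch beam, same origin and axes as the track. A tube 60 wide, 40 high lies along x from x = -50 to 115 over y = -100 to -40, underside 205 and top 245 above the table, on a post at (145, -70). An upright gripper cannot follow the carriage under it: push with the tool's top leaning back (to -y) 25 to 45 degrees. A torch (radius 10) hangs from (78, -33, 235) to (31, -17, 110).
- carriage_top (a point): Work carriage: steel plate 84 wide, 130 long, top 28 above the table, 0.7 kg on four easy-running ball feet; guide rollers 28 ahead of and behind its centre straddle the rail with 2 play each side. Site: centre of the plate's top; own +y is its front, z up. It starts on the first straight, front to the bend. A rusty pipe stub (42 across, top at 79) on a flange stands 8 behind the point.
- push_post (a point): Push post at the carriage's rear: upright round post 18 across, from 28 to 78 above the table, 54 behind the carriage's centre; the pipe stub begins 16 in front of it. The point is the post's centre, half-way up; axes as the carriage. Push it from behind, low down; if it is gripped, leaning the tool tips the carriage.
- hook_throat (a point): Seat of the cross bar in the carriage's hook: 43.5 ahead of the carriage's centre, 33 above the table, axes as the carriage. The hook is 16 wide and opens to the rear: upright 46.5 to 51.5 ahead of the centre, lip back to 39.5 ahead, 38.5 to 42.5 above the table. The bar drops onto the plate behind it and is drawn forward under the lip.
- loop_bar (a point): Middle of the cross bar of the clamp's wire loop: wire 6 thick, loop 34 wide between leg centres, 96 from its pin to the bar. The pin is on the lever, 24 from the lever's pivot.
- clamp_loop (a joint): Angle of the loop against the lever (rad). 0: leaning back on its stop, away from the carriage, 50 degrees behind the lever's direction; grows as it swings over the top and down to the carriage. It turns freely: pushed past upright it falls forward. About 2.7 lying on the home carriage with the lever open, about 4.2 when hooked with the lever shut.
- clamp_pivot (a point): The clamp lever's pivot, at (0, 115, 47) in the track frame; axes as the track.
- lever_end (a point): Near the end of the lever's black grip: 85 from the pivot on the lever's middle line. The grip is 18 wide, 11 thick, and reaches from 46 to 92 from the pivot.
- clamp_lever (a joint): Angle of the clamp lever (rad). 0: open, standing up, leaning 15 degrees towards the carriage (track -y), on a stop; grows as it is thrown back over the top towards track +y; 1.885: lying flat on its stop. With the loop hooked it passes its toggle point at about 1.64 and then stays shut. A few newtons at the grip suffice; it stays where it is left.
- hammer: Bystander: hammer with a wooden handle, lying on the table.
- offcut: Bystander: rusty square tube offcut, 90 x 40 x 40.
- tin: Bystander: small aluminium tin, 60 across, 75 high.
Things that resemble listed ones, but are neither listed nor needed, are in the scene too. There is more than one size of the part that bears carriage_top; the job needs the largest.

How it is judged (in metres and radians):
On the way, in this order (a step that is already met when the one before it is completed fails the run):
1. the carriage is in the middle of the bend, on the rail (x of carriage_top in the frame of track above -0.06 m and y of carriage_top in the frame of track below -0.09 m and height (world z) of carriage_top below 0.034 m), for 0.05 s.
2. the carriage is home against the buffer, the clamp still open (y of carriage_top in the frame of track above -0.01 m and x of carriage_top in the frame of track between -0.006 and 0.006 m and value of joint clamp_lever below 0.8 rad and value of joint clamp_loop below 1.6 rad), for 0.2 s.
3. the loop's cross bar lies behind the hook, below its lip (y of loop_bar in the frame of hook_throat below 0.003 m and height (world z) of loop_bar below 0.038 m and value of joint clamp_loop above 2 rad), for 0.2 s.
At the end, for the whole second after the job is handed in: The lever lies back past its toggle point (1.78 rad or more), the bar sits in the hook (within 7 mm of its seat), the carriage is on the rail, pulled tight into the buffer (centre at most 3.5 mm short of or 6 mm past the clamped place, 5 mm sideways); all at rest and released (value of joint clamp_lever above 1.78 rad and distance between loop_bar and hook_throat below 0.007 m and y of carriage_top in the frame of track between -0.0035 and 0.006 m and x of carriage_top in the frame of track between -0.005 and 0.005 m and height (world z) of carriage_top below 0.034 m and velocity of joint clamp_lever below 0.1 rad/s); the robot touches nothing.
It fails at once if the carriage lifted off the table or tipped (height (world z) of carriage_top above 0.04 m or angle between carriage_top's own z axis and vertical above 0.14 rad).
It fails at once if the torch or its beam bumped (over 5 N) (contact force between any of the arm, the fingers and beam above 5 N).
It fails at once if a bystander moved by more than 30 mm (distance of any of hammer, offcut, tin from where it was at the start of the episode above 0.03 m).
It also fails if it takes over 69 s, if anything falls off the work surface, if the arm or the gripper's body presses on something with over 40 N, if the wrist force passes 120 N, or if a joint passes its speed limit or range.

## Working session

There is one attempt and no reset: what is moved stays moved. The work goes in short steps, Python scripts to look and compute and a tool call to move; the robot and the scene stay as the last step left them, time stands still between calls to the robot, and variables do not carry over. Pictures are saved under pics/ and viewed, at most 10 in all, crops included, and the job is handed in when it is done.

Besides the shell and the picture viewer there is one more tool, called after "Emit:" by a JSON object that holds its "name" and its "arguments". play_rows: Moves the arm, as the interface text tells. Scaled input: -1 to 1 covers 30 mm each way for a shift and 0.15 rad each way for a turn. Its arguments: {"type":"object","properties":{"commands":{"type":"string"},"grip":{"type":"number"}},"required":["commands"]}

```bash
mkdir -p pics; ls
cat > h.py <<'E'
import numpy as np,cv2
from station import r,cams
def cap(n,f):
    p,d=cams.capture(n); cv2.imwrite('pics/'+f+'.png',p); np.save('pics/'+f+'.npy',d); return p,d
def pt(n,d,u,v,z=None):
    c=cams.camera_info(n);K=np.array(c['mtx']);R=np.array(c['R']);t=np.array(c['t']).ravel()
    ray=np.linalg.inv(K)@[u,v,1]
    if z is None:
        return R.T@(ray*d[int(v),int(u)]-t)
    o=-R.T@t; w=R.T@ray
    return o+w*(z-o[2])/w[2]
def px(n,X):
    c=cams.camera_info(n);q=np.array(c['mtx'])@(np.array(c['R'])@X+np.array(c['t']).ravel());return q[:2]/q[2]
E
python3 - <<'E'
from h import *
for n in('scene','top'):
    p,d=cap(n,n+'0');c=cams.camera_info(n);R=np.array(c['R']);print(n,-R.T@np.array(c['t']).ravel(),R[2],(d>0).mean())
p=cv2.imread('pics/scene0.png');cv2.imwrite('pics/s0.png',cv2.resize(p,(800,600)))
p=cv2.imread('pics/top0.png');cv2.imwrite('pics/t0.png',cv2.resize(p,(800,600)))
s=r.sense();print(s['time_s'],s['tcp_pos'],s['ee_rot'])
E
```

```text
pics
scene [ 1.05904863 -0.31702898  1.12585249] [-0.46055917  0.29249029 -0.8380541 ] 0.9961090087890625
top [0.24939538 0.05115966 1.38356083] [ 0.20288208 -0.01209872 -0.97912843] 0.9961039225260416
0.1 [0.23900929 0.57692952 0.22158499] [[ 9.23786568e-01 -3.82907274e-01 -6.29450448e-04]
 [-3.82907775e-01 -9.23784797e-01 -1.81235211e-03]
 [ 1.12486054e-04  1.91524801e-03 -9.99998160e-01]]
```

View pics/s0.png

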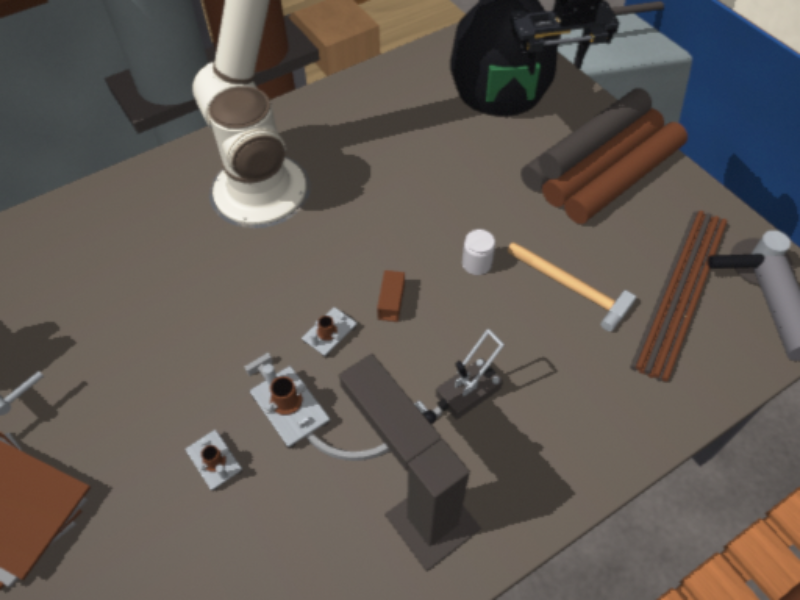

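View pics/t0.png

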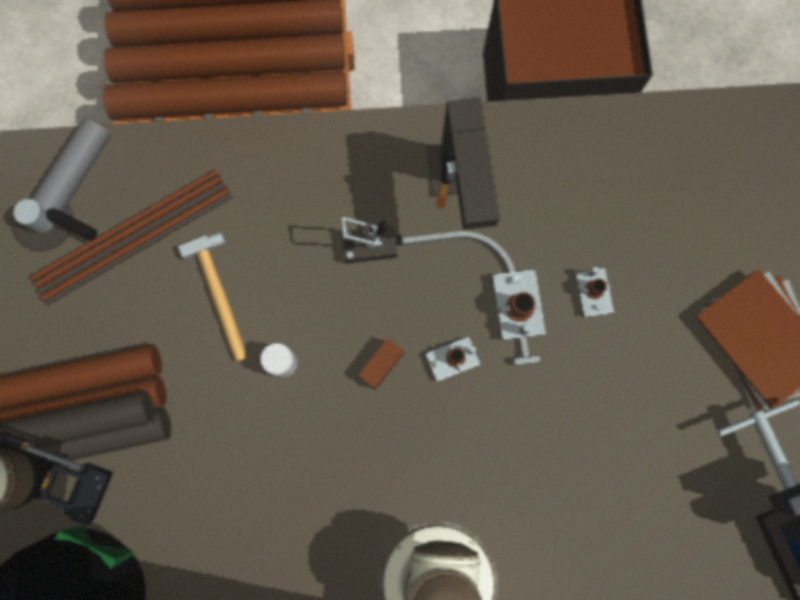

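The scene camera shows the carriage at (290,400), the clamp at (470,385), the beam at (410,430). In the top view the carriage is at (520,305), the rail runs up and then left to the clamp at (370,240), and the beam is at (475,165). The tin, offcut and hammer are all on the robot's side.

Run:
```python
from h import *
p=cv2.imread('pics/top0.png');cv2.imwrite('pics/t1.png',cv2.resize(p[50:250,175:365],(760,800))[0:800][:, :][::1] if 0 else cv2.resize(p[100:245,200:355],None,fx=4.1,fy=4.1,interpolation=cv2.INTER_CUBIC))
d=np.load('pics/top0.npy')
c=cams.camera_info('top');K=np.array(c['mtx']);R=np.array(c['R']);t=np.array(c['t']).ravel()
v,u=np.mgrid[0:384,0:512];P=np.stack([u,v,np.ones_like(u)],-1)@np.linalg.inv(K).T*d[...,None]
W=(P-t)@R
np.save('pics/W.npy',W)
z=W[...,2]
print('table z',np.median(z[260:300,300:400]),z[260:300,300:400].std())
hsv=cv2.cvtColor(p,cv2.COLOR_BGR2HSV)
# bright grey = plates, rail
m=((hsv[...,1]<60)&(hsv[...,2]>110)).astype(np.uint8);m[:70]=0;m[250:]=0;m[:,:180]=0;m[:,400:]=0
n,l,s,cc=cv2.connectedComponentsWithStats(m)
for i in range(1,n):
    if s[i,4]>15: 
        k=l==i; print(s[i],cc[i].round(1),np.median(W[k],0).round(4))
# dark tall beam
k=(z>.225)&(z<.265)&(u>260)&(u<340)&(v<150);print('beam',k.sum(),W[k].min(0),W[k].max(0))
r_=cv2.minAreaRect(W[k][:,:2].astype(np.float32)*1000);print(r_)
```

```text
table z -0.00022405652992798613 0.08739067360995231
[286 104   5   7  21] [287.9 106.9] [ 0.7116 -0.0636  0.2325]
[218 138  27  20 143] [227.9 147.7] [0.6456 0.114  0.1069]
[ 258  147   93   87 1396] [324.1 187. ] [ 0.5324 -0.1864  0.0251]
[222 161   5   4  17] [223.6 162.5] [0.6227 0.1265 0.0355]
[369 170  25  34 431] [381.9 188.4] [ 0.5054 -0.3513  0.0182]
[273 215  35  29 492] [290. 230.] [ 0.4023 -0.0585  0.0184]
[180 219  11  23 191] [184.1 230.9] [0.4175 0.2528 0.0626]
beam 1964 [ 0.60629691 -0.13757228  0.22515848] [ 0.83507236 -0.05203986  0.25285774]
((720.5115356445312, -91.93434143066406), (228.0485076904297, 78.99653625488281), 3.265331268310547)
```

View pics/t1.png

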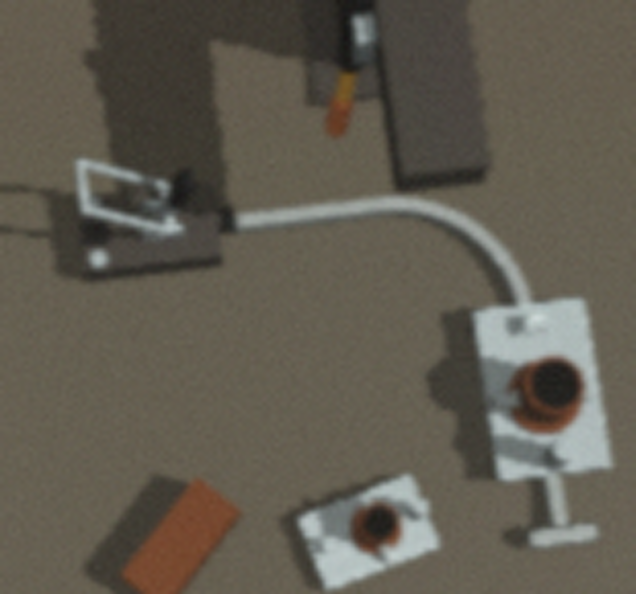

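The crop shows the clamp with its loop leaning back (left), the rail arc and the largest carriage at (545,385). The buffer is at (228,220). I'll fit the track pose from the rail pixels in both views.

```bash
cat > fit.py <<'E'
from h import *
from scipy.optimize import least_squares
def inv(q,X):
    c,s=np.cos(q[2]),np.sin(q[2]);D=X[:,:2]*1000-q[:2];return np.c_[c*D[:,0]+s*D[:,1],-s*D[:,0]+c*D[:,1]]
def res(q,X):
    T=inv(q,X);x,y=T.T
    return np.where((x<=-100),y+150,np.where(y>=-50,x,np.hypot(x+100,y+50)-100))
q=np.array([640.,-30,.06])
for n in('top','scene'):
    p=cv2.imread(f'pics/{n}0.png');hsv=cv2.cvtColor(p,cv2.COLOR_BGR2HSV)
    v,u=np.mgrid[0:384,0:512]
    c=cams.camera_info(n);K=np.array(c['mtx']);R=np.array(c['R']);t=np.array(c['t']).ravel()
    ray=np.stack([u,v,np.ones_like(u)],-1)@np.linalg.inv(K).T@R;o=-R.T@t
    X=o+ray*((0.0145-o[2])/ray[...,2])[...,None]
    m=(hsv[...,1]<70)&(hsv[...,2]>105)
    if n=='top': q0=np.array([610.,-10,.06])
    q=np.array(q0)
    for k,tol in enumerate((25,12,9,7,7,7)):
        T=inv(q,X.reshape(-1,3)).reshape(384,512,2);e=abs(res(q,X.reshape(-1,3)).reshape(384,512))
        # visible: second straight & bend end, first start
        ok=m&(e<tol)&(T[...,1]<48)&((T[...,1]>-100)) &(T[...,0]>-130)
        ok|=m&(e<tol)&(T[...,0]>-250)&(T[...,0]<-232)
        if k==0:
            # anchor on buffer end by depth/black
            pass
        S=least_squares(lambda a:res(a,X[ok]),q,loss='soft_l1',f_scale=2);q=S.x
        print(n,ok.sum(),q.round(3),np.abs(S.fun).mean().round(2))
    q0=q
E
python3 fit.py
python3 - <<'E'
from h import *
for n in('top',):
    d=np.load('pics/top0.npy')
    f=lambda x,y:(200+x/4.1,100+y/4.1)
    for nm,x,y,z in[('buf',228,220,.02),('c1',475,312,.028),('c2',583,300,.028),('c3',610,466,.028),('c4',497,480,.028),('beamcorner',400,188,.205),('beamc2',487,170,.245),('start',562,538,.022),('blkR',220,262,.0),('blkRtop',218,245,.032)]:
        print(nm,pt('top',d,*f(x,y),z).round(4))
E
```

```text
top 11 [ 555.873 -137.354   -0.731] 7.68
top 90 [ 5.84498e+02 -9.63890e+01 -5.48000e-01] 5.45
top 76 [ 5.97208e+02 -7.67570e+01 -4.46000e-01] 4.08
top 28 [ 6.39475e+02 -3.40460e+01 -2.45000e-01] 2.25
top 32 [ 6.46639e+02 -2.09420e+01 -1.62000e-01] 2.51
top 60 [ 6.51341e+02  2.28600e+00 -6.10000e-02] 2.53
scene 228 [ 6.45471e+02  2.89100e+00 -4.90000e-02] 13.82
scene 103 [ 6.40179e+02 -7.81600e+00 -9.50000e-02] 5.87
scene 115 [ 6.38487e+02 -6.91300e+00 -8.90000e-02] 4.55
scene 90 [ 6.37015e+02 -7.52700e+00 -9.00000e-02] 3.41
scene 95 [ 6.36134e+02 -3.94000e+00 -7.20000e-02] 3.35
scene 94 [ 6.35477e+02 -1.69100e+00 -6.20000e-02] 3.46
buf [0.6491 0.0276 0.02  ]
c1 [ 0.5636 -0.1518  0.028 ]
c2 [ 0.5676 -0.2332  0.028 ]
c3 [ 0.4414 -0.2401  0.028 ]
c4 [ 0.4364 -0.1564  0.028 ]
beamcorner [ 0.6094 -0.0837  0.205 ]
beamc2 [ 0.6055 -0.1354  0.245 ]
start [ 0.3915 -0.2007  0.022 ]
blkR [0.622  0.0355 0.    ]
blkRtop [0.6266 0.0365 0.032 ]
```

```bash
sed -i 's/\[610.,-10,.06\]/[651.,-31,.05]/; s/(25,12,9,7,7,7)/(12,9,8,8,8)/; s/(hsv\[...,2\]>105)/(hsv[...,2]>(105 if n=="top" else 95))/' fit.py
cat >> fit.py <<'E'
    pp=p.copy();pp[ok]=(0,0,255)
    s_=[(slice(100,245),slice(200,355)),(slice(190,330),slice(150,335))][n=='scene'];cv2.imwrite(f'pics/fit_{n}.png',cv2.resize(pp[s_],None,fx=2.2,fy=2.2))
a=cv2.imread('pics/fit_top.png');b=cv2.imread('pics/fit_scene.png');h=min(len(a),len(b));cv2.imwrite('pics/fit.png',np.hstack([a[:h],b[:h]]))
E
python3 fit.py
```

```text
top 243 [ 6.54992e+02 -3.49140e+01  6.00000e-02] 3.67
top 254 [ 6.55126e+02 -3.64570e+01  6.10000e-02] 3.87
top 255 [ 6.54896e+02 -3.55070e+01  6.70000e-02] 3.84
top 255 [ 6.54903e+02 -3.56880e+01  6.70000e-02] 3.85
top 256 [ 6.54849e+02 -3.52500e+01  6.80000e-02] 3.84
scene 175 [ 6.50722e+02 -2.18760e+01  1.26000e-01] 5.39
scene 141 [ 6.49111e+02 -1.72740e+01  1.46000e-01] 4.24
scene 126 [ 6.46927e+02 -4.68200e+00  2.00000e-01] 4.01
scene 95 [ 6.44315e+02 -1.05400e+00  2.22000e-01] 3.77
scene 95 [ 6.42682e+02 -3.04000e+00  2.22000e-01] 3.78
```

View pics/fit.png

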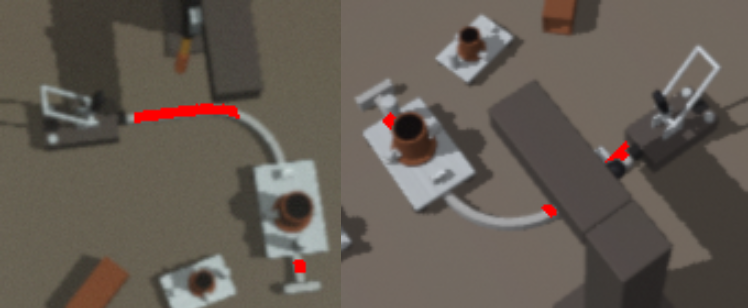

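```bash
cat > fit2.py <<'E'
from fit import inv,res
from h import *
from scipy.optimize import least_squares
V={}
for n in('top','scene'):
    p=cv2.imread(f'pics/{n}0.png');hsv=cv2.cvtColor(p,cv2.COLOR_BGR2HSV)
    v,u=np.mgrid[0:384,0:512]
    c=cams.camera_info(n);K=np.array(c['mtx']);R=np.array(c['R']);t=np.array(c['t']).ravel()
    ray=np.stack([u,v,np.ones_like(u)],-1)@np.linalg.inv(K).T@R;o=-R.T@t
    X=o+ray*((0.013-o[2])/ray[...,2])[...,None]
    V[n]=((hsv[...,1]<70)&(hsv[...,2]>105),X,hsv)
for names in(['top'],['scene'],['top','scene']):
  q=np.array([653.,-32,.06])
  for tol in (14,12,11,10,10,10):
    pts=[]
    for n in names:
        m,X,_=V[n];F=X.reshape(-1,3);T=inv(q,F).reshape(384,512,2);e=abs(res(q,F).reshape(384,512))
        pts.append(X[m&(e<tol)&(T[...,1]<46)&(T[...,0]>-72)]);pts.append(X[m&(e<tol)&(T[...,0]>-250)&(T[...,0]<-232)])
    A=np.vstack(pts);S=least_squares(lambda a:res(a,A),q,loss='soft_l1',f_scale=2);q=S.x
  print(names,len(A),q.round(3),np.abs(S.fun).mean().round(2))
# buffer: dark blob at rail end, profile along rail centre at z=.0215
for n in('top','scene'):
    p=cv2.imread(f'pics/{n}0.png');g=cv2.cvtColor(p,cv2.COLOR_BGR2GRAY)
    print(n,[(y,int(g[tuple(px(n,np.array([q[0]-np.sin(q[2])*y,q[1]+np.cos(q[2])*y,20])/1000).round().astype(int)[::-1])])) for y in range(30,90,4)])
# plate
m,X,hsv=V['top'];X=X+0
c=cams.camera_info('top')
mm=m.copy().astype(np.uint8);mm=cv2.morphologyEx(mm,cv2.MORPH_OPEN,np.ones((7,7)))
mm=cv2.morphologyEx(mm,cv2.MORPH_CLOSE,np.ones((21,21)))
cs,_=cv2.findContours(mm,0,1)
for C in cs:
    if 800<cv2.contourArea(C)<2500:
        Y=np.array([pt('top',None,a,b,.028)[:2]*1000 for a,b in C[:,0]],np.float32);R_=cv2.minAreaRect(Y);print('plate',R_,inv(q,np.array([R_[0]])/1000))
E
python3 fit2.py|tail -8
```

```text
scene 95 [ 6.42682e+02 -3.04000e+00  2.22000e-01] 3.78
['top'] 377 [ 6.55747e+02 -3.88780e+01  5.70000e-02] 3.96
['scene'] 386 [ 6.52518e+02 -5.01070e+01 -1.80000e-02] 4.78
['top', 'scene'] 732 [ 6.55264e+02 -4.41880e+01  2.50000e-02] 4.38
top [(30, 148), (34, 143), (38, 129), (42, 155), (46, 156), (50, 149), (54, 151), (58, 148), (62, 140), (66, 93), (70, 54), (74, 35), (78, 41), (82, 68), (86, 72)]
scene [(30, 76), (34, 76), (38, 51), (42, 44), (46, 37), (50, 29), (54, 40), (58, 136), (62, 162), (66, 140), (70, 59), (74, 30), (78, 31), (82, 26), (86, 42)]
plate ((43.43727111816406, -14.703292846679688), (216.42196655273438, 134.12371826171875), 86.31804656982422) [[-610.87859998   45.04574783]]
plate ((504.553466796875, -197.217041015625), (135.02505493164062, 90.12335205078125), 3.4683725833892822) [[-154.55664773 -149.14408218]]
```

Track pose taken as (0.655, -0.037), θ≈0.058 rad, which the carriage plate, beam and buffer all agree with. Moving behind the push post, with the fingers slightly open to cradle it.

Emit:
{"name": "play_rows", "arguments": {"commands": "0.25 -1 0 0 0 -0.9;0.25 -1 0 0 0 -0.9;0.25 -1 0 0 0 -0.9;0.25 -1 0 0 0 -0.9;0.25 -1 0 0 0 -0.9;0.25 -1 0 0 0 -0.9;0.25 -1 0 0 0 -0.9;0.25 -1 0 0 0 -0.9;0.25 -1 0 0 0 -0.9;0.25 -1 0 0 0 -0.9;0.25 -1 0 0 0 -0.9;0.25 -1 0 0 0 -0.9;0.25 -1 0 0 0 -0.9;0.25 -1 0 0 0 -0.9;0.25 -1 0 0 0 -0.9;0.25 -1 0 0 0 -0.9;0.25 -1 0 0 0 -0.9;0.25 -1 0 0 0 -0.9;0.25 -1 0 0 0 -0.9;0.25 -1 0 0 0 -0.9", "grip": 12}}

```text
time_s: 2.1
tcp_pos: [0.389, -0.0239, 0.2224]
ee_rot: [[-0.999, -0.043, -0.0], [-0.043, 0.999, 0.0], [0.0, 0.0, -1.0]]
wrist_force: [0.9, -0.1, -0.8]
gripper_width: 0.136
gripper_force: 0.0
```

Emit:
{"name": "play_rows", "arguments": {"commands": "0.1 -0.9 0 0 0 0;0.1 -0.9 0 0 0 0;0.1 -0.9 -0.4 0 0 0;0.1 -0.9 -0.4 0 0 0;0.1 -0.9 -0.4 0 0 0;0.1 -0.9 -0.4 0 0 0;0.1 -0.6 -0.4 0 0 0;0 0 0 0 0 0;0 0 0 0 0 0"}}

```text
time_s: 3.0
tcp_pos: [0.4098, -0.2026, 0.1622]
ee_rot: [[-0.999, -0.048, -0.001], [-0.048, 0.999, 0.0], [0.001, 0.0, -1.0]]
wrist_force: [-0.0, -0.0, 0.2]
gripper_width: 0.139
gripper_force: 0.0
```

Emit:
{"name": "play_rows", "arguments": {"commands": "0 0.05 -0.9 0 0 0;0 0 -0.9 0 0 0;0 0 -0.9 0 0 0;0 0 -0.9 0 0 0;0 0 -0.6 0 0 0;0 0 0 0 0 0"}}

```text
time_s: 3.6
tcp_pos: [0.4089, -0.2, 0.0353]
ee_rot: [[-0.999, -0.05, -0.004], [-0.05, 0.999, 0.001], [0.004, 0.001, -1.0]]
wrist_force: [-0.3, 0.3, 0.5]
gripper_width: 0.143
gripper_force: 0.0
```

Run:
```python
from h import *
p,d=cap('top','top1');q,_=cap('scene','scene1')
a=cv2.resize(p[130:240,250:380],None,fx=3,fy=3,interpolation=2);b=cv2.resize(q[190:300,130:260],None,fx=3,fy=3,interpolation=2)
cv2.imwrite('pics/a1.png',np.hstack([a,b]));print(r.sense()['joints'],r.sense()['tcp_pos'])
```

```text
[-5.55748317e+00  1.97121756e+01 -3.60172515e+01  2.55272577e-02
 -3.42095109e+01 -8.15783356e+01] [ 0.41094285 -0.20061724  0.03740421]
```

View pics/a1.png

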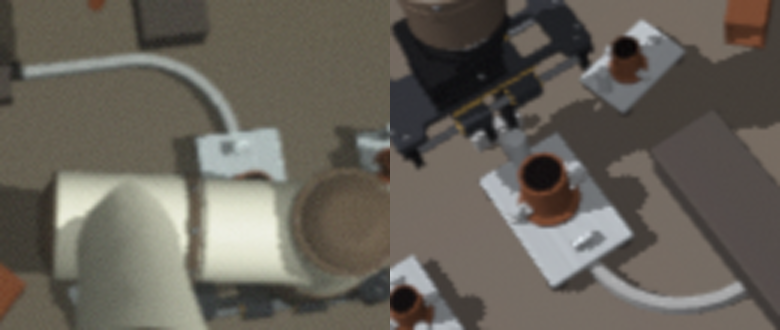

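The image shows the fingers right behind the push post, aligned with the carriage. Now I'll compute the push path.

```bash
cat > path.py <<'E'
import numpy as np
from scipy.optimize import brentq
from scipy.spatial.transform import Rotation as Ro
O=np.array([.655,-.037])*1000;th=.058
Rt=np.array([[np.cos(th),-np.sin(th)],[np.sin(th),np.cos(th)]])
def rail(s): # s=0 at (-100,-150)
    if s<0:return np.array([-100+s,-150.])
    if s<50*np.pi:
        a=s/100;return np.array([-100+100*np.sin(a),-50-100*np.cos(a)])
    return np.array([0,-50+s-50*np.pi])
def car(s): # s= rear roller
    A=rail(s);f=brentq(lambda b:np.linalg.norm(rail(b)-A)-56,s+40,s+75);B=rail(f)
    return (A+B)/2,(B-A)/56
def w2(p):return O+Rt@p
def t2(p):return Rt.T@(np.array(p)*1000-O)
def tool(s,tilt,gap):
    c,h=car(s);p=w2(c-h*(54+gap));yaw=np.arctan2(h[1],h[0])+th
    R0=np.array([[-1,0,0],[0,1,0],[0,0,-1.]])
    R=Ro.from_euler('z',yaw)*Ro.from_euler('y',-tilt)*Ro.from_matrix(R0)
    return p,R
def rows(P,Rs,z):
    q=np.zeros(3);out=[];p0=np.r_[P[0],z[0]];R=Rs[0]
    for a,b,zz in zip(P[1:],Rs[1:],z[1:]):
        d=((np.r_[a,zz]-p0)/30).round(2);w=((b*R.inv()).as_rotvec()/.15).round(2)
        p0=p0+d*30;R=Ro.from_rotvec(w*.15)*R
        out.append(' '.join(f'{x:g}' for x in np.r_[d,w]))
    return out
E
python3 - <<'E'
from path import *
from station import r
s0=r.sense();print(s0['tcp_pos'],t2(s0['tcp_pos'][:2]))
Rc=Ro.from_matrix(s0['ee_rot'])
S=np.r_[-87:-80:2j,-80+np.arange(1,32)*9.]   # rear roller s; centre=-159 => s=-87
P=[np.array(s0['tcp_pos'][:2])*1000];Q=[Rc];z=[s0['tcp_pos'][2]*1000]
# approach 2 rows
for k,s in enumerate(S):
    tilt=np.radians(40)*np.clip((s+60)/130,0,1);gap=16.2-2.5*tilt/np.radians(40)
    p,R=tool(s,tilt,gap);P.append(p);Q.append(R);z.append(35)
for k,(o,s,p) in enumerate(zip(rows(P,Q,z),S,P[1:])):print(k,o,'|',round(s),car(s)[0].round(),p.round())
# tilt direction check
print(Q[-1].as_matrix().round(2))
E
```

```text
[ 0.41094285 -0.20061724  0.03740421] [-253.13124208 -149.1947319 ]
0 0.8 0.02 -0.08 0 0.01 0.05 | -87 [-159. -150.] [ 435. -200.]
1 0.23 0.01 -0 0 -0 0 | -80 [-152. -150.] [ 442. -200.]
2 0.3 0.02 -0 0 -0 0 | -71 [-143. -150.] [ 451. -199.]
3 0.3 0.02 -0 0 -0 0 | -62 [-134. -150.] [ 460. -199.]
4 0.3 0.01 -0 0.02 -0.25 0.01 | -53 [-125. -150.] [ 469. -198.]
5 0.31 0.01 -0 0.02 -0.32 0.08 | -44 [-116. -150.] [ 478. -198.]
6 0.31 -0.02 -0 0.03 -0.33 0.18 | -35 [-107. -149.] [ 487. -199.]
7 0.31 -0.04 -0 0.03 -0.32 0.27 | -26 [ -98. -148.] [ 497. -200.]
8 0.32 -0.06 -0 0.06 -0.31 0.38 | -17 [ -89. -146.] [ 506. -202.]
9 0.33 -0.08 -0 0.07 -0.32 0.47 | -8 [ -81. -144.] [ 516. -204.]
10 0.34 -0.09 -0 0.1 -0.3 0.57 | 1 [ -72. -142.] [ 526. -207.]
11 0.35 -0.08 -0 0.12 -0.3 0.6 | 10 [ -64. -139.] [ 537. -209.]
12 0.35 -0.04 -0 0.15 -0.29 0.6 | 19 [ -56. -135.] [ 548. -210.]
13 0.36 -0.01 -0 0.18 -0.27 0.6 | 28 [ -49. -131.] [ 558. -211.]
14 0.36 0.02 -0 0.2 -0.25 0.6 | 37 [ -42. -126.] [ 569. -210.]
15 0.35 0.05 -0 0.22 -0.23 0.6 | 46 [ -35. -121.] [ 580. -208.]
16 0.35 0.08 -0 0.24 -0.22 
[... 313 characters left out ...]
-77.] [ 636. -180.]
22 0.24 0.25 -0 -0 -0 0.55 | 109 [ -6. -69.] [ 643. -173.]
23 0.2 0.27 -0 -0 -0 0.46 | 118 [ -4. -60.] [ 650. -165.]
24 0.16 0.28 -0 -0 -0 0.37 | 127 [ -2. -52.] [ 654. -156.]
25 0.11 0.3 -0 -0 -0 0.27 | 136 [ -1. -43.] [ 658. -148.]
26 0.07 0.3 -0 -0 -0 0.18 | 145 [ -0. -34.] [ 660. -139.]
27 0.02 0.3 -0 -0 -0 0.08 | 154 [ -0. -25.] [ 660. -130.]
28 -0.01 0.3 -0 -0 -0 0 | 163 [  0. -16.] [ 660. -121.]
29 -0.02 0.3 -0 -0 -0 0 | 172 [ 0. -7.] [ 659. -112.]
30 -0.02 0.29 -0 -0 -0 0 | 181 [0. 2.] [ 659. -103.]
31 -0.02 0.3 -0 -0 -0 0 | 190 [ 0. 11.] [658. -94.]
32 -0.01 0.3 -0 -0 -0 0 | 199 [ 0. 20.] [658. -85.]
[[ 0.04 -1.   -0.04]
 [-0.76 -0.06  0.64]
 [-0.64  0.   -0.77]]
```

Emit:
{"name": "play_rows", "arguments": {"commands": "0.4 0.01 -0.08 0 0 0.05;0.4 0.01 0 0 0 0;0.23 0.01 0 0 0 0;0.3 0.02 0 0 0 0;0.3 0.02 0 0 0 0;0.3 0.01 0 0.02 -0.25 0.01;0.31 0.01 0 0.02 -0.32 0.08;0.31 -0.02 0 0.03 -0.33 0.18;0.31 -0.04 0 0.03 -0.32 0.27"}}

```text
time_s: 4.6
tcp_pos: [0.4939, -0.1997, 0.033]
ee_rot: [[-0.975, -0.138, 0.177], [-0.135, 0.99, 0.027], [-0.179, 0.002, -0.984]]
wrist_force: [-4.4, 0.0, -2.4]
gripper_width: 0.14
gripper_force: 2.3
```

Run:
```python
from h import *
from path import t2
s=r.sense();print(s['tcp_pos'],s['wrist_force'],np.round(s['joints'],1))
p,d=cap('top','top2');q,_=cap('scene','scene2')
a=cv2.resize(p[110:240,220:370],None,fx=2.6,fy=2.6,interpolation=2);b=cv2.resize(q[180:310,130:280],None,fx=2.6,fy=2.6,interpolation=2)
cv2.imwrite('pics/a2.png',np.hstack([a,b]))
```

```text
[ 0.49388172 -0.19968438  0.03295011] [-4.37767127  0.03985702 -2.44050184] [ -6.2  22.8 -30.3  -5.8 -27.1 -71. ]
```

View pics/a2.png

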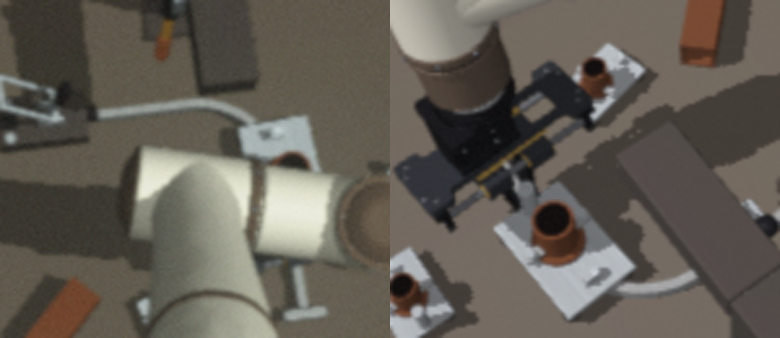

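Contact is good and the carriage is moving into the bend.

Emit:
{"name": "play_rows", "arguments": {"commands": "0.32 -0.06 0 0.06 -0.31 0.38;0.33 -0.08 0 0.07 -0.32 0.47;0.34 -0.09 0 0.1 -0.3 0.57;0.35 -0.08 0 0.12 -0.3 0.6;0.35 -0.04 0 0.15 -0.29 0.6"}}

```text
time_s: 5.2
tcp_pos: [0.545, -0.2095, 0.0331]
ee_rot: [[-0.785, -0.51, 0.351], [-0.464, 0.86, 0.214], [-0.411, 0.005, -0.912]]
wrist_force: [-6.3, -1.0, -3.5]
gripper_width: 0.14
gripper_force: 3.5
```

Run:
```python
from h import *
s=r.sense();print(s['tcp_pos'],s['wrist_force'],np.round(s['joints'],1),np.round(s['ee_rot'],3))
```

```text
[ 0.54497258 -0.20949461  0.03312748] [-6.28389793 -0.98176165 -3.54840683] [-17.1  26.6 -16.9 -33.  -34.4 -16.7] [[-0.785 -0.51   0.351]
 [-0.464  0.86   0.214]
 [-0.411  0.005 -0.912]]
```

Emit:
{"name": "play_rows", "arguments": {"commands": "0.36 -0.01 0 0.18 -0.27 0.6;0.36 0.02 0 0.2 -0.25 0.6;0.35 0.05 0 0.22 -0.23 0.6;0.35 0.08 0 0.24 -0.22 0.6;0.34 0.12 0 0.26 -0.19 0.6;0.32 0.14 0 0.19 -0.11 0.6;0.31 0.17 0 0 0 0.6"}}

```text
time_s: 5.9
tcp_pos: [0.6157, -0.1956, 0.0322]
ee_rot: [[-0.308, -0.918, 0.248], [-0.702, 0.395, 0.592], [-0.642, 0.008, -0.767]]
wrist_force: [-5.7, -2.3, -1.3]
gripper_width: 0.138
gripper_force: 3.2
```

Run:
```python
from h import *
s=r.sense();print(s['tcp_pos'],s['wrist_force'],np.round(s['joints'],1))
p,d=cap('top','top3');q,_=cap('scene','scene3')
a=cv2.resize(p[90:240,200:370],None,fx=2.3,fy=2.3,interpolation=2);b=cv2.resize(q[180:330,130:300],None,fx=2.3,fy=2.3,interpolation=2)
cv2.imwrite('pics/a3.png',np.hstack([a,b]))
```

```text
[ 0.61569311 -0.19559658  0.0321981 ] [-5.66993261 -2.30250892 -1.25510154] [-25.   39.7   5.8 -44.6 -66.   24. ]
```

View pics/a3.png

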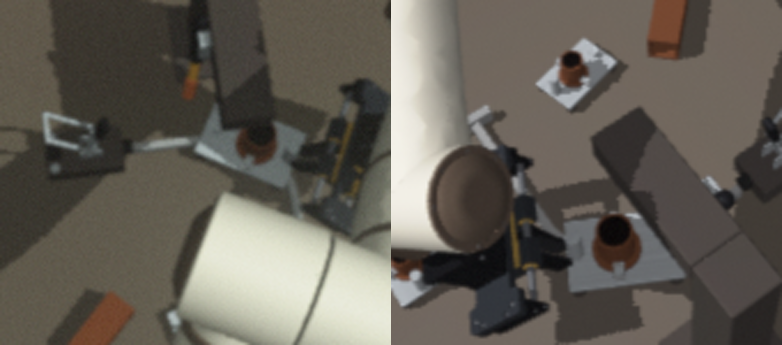

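The carriage is past mid-bend and its front is entering under the beam. The tool leans well clear.

Emit:
{"name": "play_rows", "arguments": {"commands": "0.29 0.2 0 0 0 0.6;0.28 0.22 0 0 0 0.6;0.24 0.25 0 0 0 0.55;0.2 0.27 0 0 0 0.46;0.16 0.28 0 0 0 0.37;0.11 0.3 0 0 0 0.27;0.07 0.3 0 0 0 0.18;0.02 0.2 0 0 0 0.08;-0.01 0.15 0 0 0 0"}}

```text
time_s: 6.9
tcp_pos: [0.6596, -0.1275, 0.0343]
ee_rot: [[0.043, -0.998, -0.037], [-0.764, -0.057, 0.643], [-0.644, 0.001, -0.765]]
wrist_force: [-0.4, -3.5, -2.8]
gripper_width: 0.139
gripper_force: 1.9
```

Run:
```python
from h import *
from path import t2
s=r.sense();print(t2(s['tcp_pos'][:2]),s['tcp_pos'],s['wrist_force'],np.round(s['joints'],1))
p,d=cap('top','top4');q,_=cap('scene','scene4')
a=cv2.resize(p[90:240,200:370],None,fx=2.3,fy=2.3,interpolation=2);b=cv2.resize(q[180:330,160:330],None,fx=2.3,fy=2.3,interpolation=2)
cv2.imwrite('pics/a4.png',np.hstack([a,b]))
```

```text
[ -0.68716267 -90.60048125] [ 0.65956588 -0.12748797  0.03428115] [-0.41754127 -3.53922219 -2.76049479] [-16.1  46.1  18.4 -38.  -80.4  32.1]
```

View pics/a4.png

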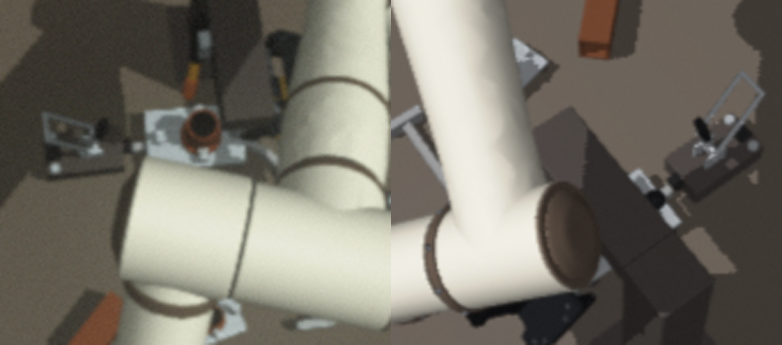

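Emit:
{"name": "play_rows", "arguments": {"commands": "-0.01 0.15 0 0 0 0;-0.01 0.15 0 0 0 0;-0.01 0.13 0 0 0 0;0 0.1 0 0 0 0;0 0 0 0 0 0"}}

```text
time_s: 7.5
tcp_pos: [0.6582, -0.1119, 0.0344]
ee_rot: [[0.043, -0.998, -0.038], [-0.764, -0.057, 0.643], [-0.644, 0.001, -0.765]]
wrist_force: [-0.3, -3.5, 0.7]
gripper_width: 0.138
gripper_force: 1.2
```

Emit:
{"name": "play_rows", "arguments": {"commands": "0 0.07 0 0 0 0;0 0.07 0 0 0 0;0 0.07 0 0 0 0;0 0 0 0 0 0"}}

```text
time_s: 7.9
tcp_pos: [0.6585, -0.1067, 0.0343]
ee_rot: [[0.043, -0.998, -0.037], [-0.765, -0.057, 0.642], [-0.643, 0.001, -0.766]]
wrist_force: [-0.8, -5.7, 0.5]
gripper_width: 0.136
gripper_force: 2.2
```

Emit:
{"name": "play_rows", "arguments": {"commands": "0 0.07 0 0 0 0;0 0.07 0 0 0 0;0 0 0 0 0 0;0 0 0 0 0 0"}}

```text
time_s: 8.3
tcp_pos: [0.6588, -0.1049, 0.0343]
ee_rot: [[0.043, -0.998, -0.035], [-0.767, -0.056, 0.639], [-0.64, -0.0, -0.768]]
wrist_force: [-0.4, -10.6, 2.0]
gripper_width: 0.135
gripper_force: 4.2
```

The carriage is seated on the buffer at about 10 N. Now backing out.

Emit:
{"name": "play_rows", "arguments": {"commands": "0 0 0 0 0 0;0 -0.3 0 0 0 0;0 -0.6 0 0 0 0;-0.2 -1 0 0 0 0;-0.4 -1 0 0 0 0;-0.6 -1 0.3 0 0 0;-0.8 -0.5 0.6 0 0 0;-0.9 0 0.9 -0.3 0 0;-0.9 0 1 -0.6 0 0;-0.9 0 1 -0.6 0 0;-0.9 0 1 -0.6 0 0;-0.5 0 1 -0.6 0 0;0 0 0.6 -0.6 0 0;0 0 0 0 0 0"}}

```text
time_s: 9.7
tcp_pos: [0.4758, -0.2331, 0.2304]
ee_rot: [[0.047, -0.998, -0.032], [-0.979, -0.052, 0.199], [-0.2, 0.022, -0.98]]
wrist_force: [-0.5, -0.0, -0.4]
gripper_width: 0.136
gripper_force: 0.0
```

Run:
```python
from h import *
from path import t2,w2
s=r.sense();print(t2(s['tcp_pos'][:2]),s['tcp_pos'],np.round(s['joints'],1),np.round(s['ee_rot'],2))
p,d=cap('top','top5');q,_=cap('scene','scene5')
a=cv2.resize(p[90:200,200:350],None,fx=2.6,fy=2.6,interpolation=2);b=cv2.resize(q[190:300,210:360],None,fx=2.6,fy=2.6,interpolation=2)
cv2.imwrite('pics/a5.png',np.hstack([a,b]))
```

```text
[-190.23483311 -185.34483136] [ 0.47582903 -0.2330606   0.23041832] [-15.1  16.4  -3.5 -10.9 -75.2  21.3] [[ 0.05 -1.   -0.03]
 [-0.98 -0.05  0.2 ]
 [-0.2   0.02 -0.98]]
```

View pics/a5.png

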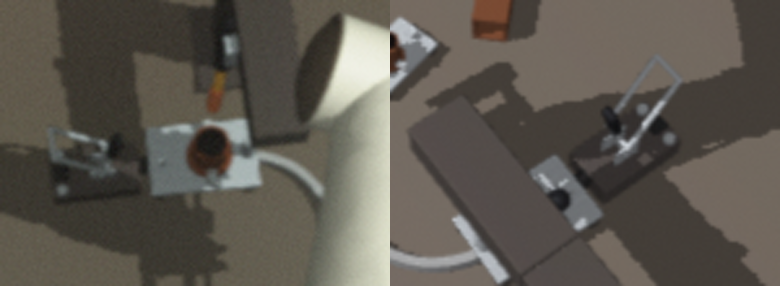

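Both views show the carriage against the buffer. The loop is still leaning back, with its bar at about (50,143) in the left half and (669,70) in the right. I'll triangulate the bar.

Run:
```python
from h import *
from path import t2,w2
def ray(n,u,v):
    a=pt(n,None,u,v,0.);b=pt(n,None,u,v,.3);return a,(b-a)/np.linalg.norm(b-a)
a,d1=ray('top',219.4,145);b,d2=ray('scene',317.3,216.7)
M=np.c_[d1,-d2];k=np.linalg.lstsq(M,b-a,rcond=None)[0];P,Q=a+d1*k[0],b+d2*k[1];print(P,Q,t2(((P+Q)/2)[:2]))
print('expect',w2(np.array([0,163.9])),148.8)
# plate corners front in top: (148,127),(152,195)
for u,v in((148,127),(152,195),(247,120),(260,186)):print(t2(pt('top',None,200+u/2.6,90+v/2.6,.028)[:2]))
```

```text
[0.64497844 0.13077854 0.14389512] [0.64653589 0.13369355 0.14457932] [  0.58289422 169.48725309]
expect [645.49912891 126.62439747] 148.8
[42.64257843 55.17750375]
[-41.52809182  60.80443771]
[ 36.8108104  -63.80744118]
[-46.26309329 -67.67152044]
```

Emit:
{"name": "play_rows", "arguments": {"commands": "-0.1 0.6 0.2 -0.1 0 0;-0.1 1 0.2 -0.1 0 0;-0.1 1 0.1 -0.1 0 0;-0.1 1 0 -0.1 0 0;-0.1 1 0 -0.1 0 0;-0.1 1 0 -0.1 0 0;0 1 0 -0.1 0 0;0 1 0 -0.1 0 0;0 1 0 -0.1 0 0;0 1 0 -0.1 0 0;0 1 0 -0.1 0 0;0.1 1 0 -0.1 0 0;0.3 1 0 -0.1 0 0;0.6 1 0 0 0 0;0.9 0.4 0 0 0 0;0.9 0 0 0 0 0;0.9 0 0 0 0 0;0.9 0 0 0 0 0;0.9 0 0 0 0 0;0 0 0 0 0 0", "grip": 0}}

```text
time_s: 11.8
tcp_pos: [0.6245, 0.185, 0.2366]
ee_rot: [[0.039, -0.998, -0.043], [-0.999, -0.04, 0.007], [-0.008, 0.043, -0.999]]
wrist_force: [-1.6, 0.1, -0.4]
gripper_width: 0.006
gripper_force: 0.0
```

Emit:
{"name": "play_rows", "arguments": {"commands": "0.6 0 -0.6 0 0 0;0.1 0 -0.8 0 0 0;0 0 -0.9 0 0 0;0 0 -0.8 0 0 0;0 0 0 0 0 0;0 -0.5 0 0 0 0;0 -0.5 0 0 0 0;0 -0.3 0 0 0 0"}}

```text
time_s: 12.6
tcp_pos: [0.6439, 0.1451, 0.1498]
ee_rot: [[0.041, -0.999, -0.036], [-0.999, -0.042, 0.009], [-0.011, 0.035, -0.999]]
wrist_force: [0.1, -0.1, 0.7]
gripper_width: 0.003
gripper_force: 0.0
```

Emit:
{"name": "play_rows", "arguments": {"commands": "0 -0.3 0.05 0 0 0;0 -0.3 0.05 0 0 0;0 -0.3 0.05 0 0 0;0 -0.3 0.05 0 0 0;0 -0.3 0.02 0 0 0"}}

```text
time_s: 13.1
tcp_pos: [0.6433, 0.1012, 0.155]
ee_rot: [[0.043, -0.998, -0.037], [-0.999, -0.043, 0.008], [-0.01, 0.037, -0.999]]
wrist_force: [-0.1, 0.2, 0.1]
gripper_width: 0.004
gripper_force: 0.1
```

Run:
```python
from h import *
q,_=cap('scene','scene6')
cv2.imwrite('pics/a6.png',cv2.resize(q[170:290,230:370],None,fx=4,fy=4,interpolation=2))
```

```text
(no output)
```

View pics/a6.png

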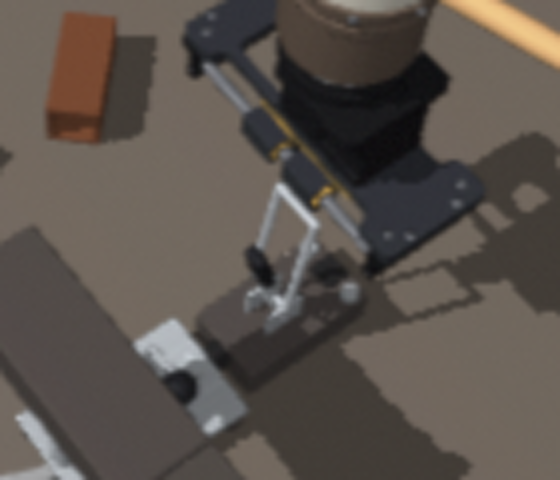

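The loop is nearly upright in front of the fingers, with its bar at about (298,205). I'll keep pushing.

Emit:
{"name": "play_rows", "arguments": {"commands": "0 -0.3 0 0 0 0;0 -0.3 0 0 0 0;0 -0.3 0 0 0 0;0 -0.2 0 0 0 0;0 0 0.2 0 0 0;0 0 0 0 0 0;0 0 0 0 0 0"}}

```text
time_s: 13.85
tcp_pos: [0.6435, 0.0692, 0.1612]
ee_rot: [[0.043, -0.998, -0.037], [-0.999, -0.043, 0.009], [-0.01, 0.036, -0.999]]
wrist_force: [0.3, -0.0, -0.1]
gripper_width: 0.005
gripper_force: 0.0
```

```bash
cat > chk.py <<'E'
from h import *
from path import t2,w2
import sys
def look(f):
    q,d=cap('scene',f)
    c=cams.camera_info('scene');K=np.array(c['mtx']);R=np.array(c['R']);t=np.array(c['t']).ravel()
    v,u=np.mgrid[0:384,0:512];W=((np.stack([u,v,np.ones_like(u)],-1)@np.linalg.inv(K).T*d[...,None])-t)@R
    c_,s_=np.cos(.058),np.sin(.058);D=W*1000-[655,-37,0]
    T=np.stack([c_*D[...,0]+s_*D[...,1],-s_*D[...,0]+c_*D[...,1],W[...,2]*1000],-1);return q,T
if __name__=='__main__':
    q,T=look(sys.argv[1]);hs=cv2.cvtColor(q,cv2.COLOR_BGR2HSV)
    # points above block/plate near x=0, by y bin
    m=(abs(T[...,0])<26)&(T[...,1]>5)&(T[...,1]<215)&(T[...,2]>36)&(T[...,2]<220)
    for y in range(5,215,10):
        k=m&(T[...,1]>=y)&(T[...,1]<y+10)
        if k.sum()>1:print(y,k.sum(),'z',T[k][:,2].min().round(),np.median(T[k][:,2]).round(),T[k][:,2].max().round(),'x',T[k][:,0].min().round(),T[k][:,0].max().round(),'val',np.median(hs[k][:,2]))
E
python3 chk.py scene7
```

```text
15 25 z 111.0 115.0 118.0 x -19.0 19.0 val 124.0
25 24 z 106.0 113.0 116.0 x -19.0 20.0 val 116.5
35 28 z 40.0 105.0 110.0 x -18.0 19.0 val 106.0
45 21 z 39.0 101.0 106.0 x -20.0 19.0 val 112.0
55 20 z 36.0 98.0 102.0 x -20.0 20.0 val 107.5
65 14 z 90.0 93.0 96.0 x -19.0 19.0 val 108.0
75 19 z 36.0 86.0 92.0 x -18.0 26.0 val 106.0
85 43 z 36.0 120.0 139.0 x -19.0 24.0 val 57.0
95 61 z 38.0 108.0 218.0 x -19.0 21.0 val 67.0
105 55 z 36.0 56.0 169.0 x -19.0 19.0 val 104.0
115 10 z 37.0 40.0 55.0 x -21.0 25.0 val 91.5
125 13 z 37.0 50.0 57.0 x -13.0 12.0 val 94.0
135 6 z 36.0 37.0 38.0 x -22.0 23.0 val 74.0
155 10 z 36.0 37.0 41.0 x -21.0 24.0 val 71.0
165 7 z 37.0 37.0 38.0 x -25.0 24.0 val 110.0
```

Emit:
{"name": "play_rows", "arguments": {"commands": "0 -0.4 0 0 0 0;0 -0.5 0 0 0 0;0.1 -0.5 0 0 0 0;0 0 0 0 0 0;0 0 0 0 0 0"}}

```text
time_s: 14.4
tcp_pos: [0.6464, 0.0258, 0.1606]
ee_rot: [[0.041, -0.998, -0.038], [-0.999, -0.041, 0.009], [-0.01, 0.037, -0.999]]
wrist_force: [0.3, 0.6, -0.8]
gripper_width: 0.009
gripper_force: 0.0
```

```bash
python3 chk.py scene8; python3 -c "
from h import *
from path import t2
s=r.sense();print(s['tcp_pos'],t2(s['tcp_pos'][:2]),np.round(s['joints'],1))"
```

```text
35 32 z 36.0 42.0 48.0 x -21.0 19.0 val 161.5
45 27 z 41.0 46.0 218.0 x -20.0 21.0 val 125.0
55 22 z 44.0 52.0 168.0 x -18.0 19.0 val 122.5
65 19 z 36.0 55.0 165.0 x -20.0 25.0 val 115.0
75 23 z 37.0 59.0 65.0 x -21.0 20.0 val 117.0
85 13 z 36.0 60.0 67.0 x -20.0 23.0 val 135.0
95 5 z 37.0 65.0 110.0 x -16.0 1.0 val 98.0
105 4 z 70.0 72.0 77.0 x -17.0 -15.0 val 158.5
155 3 z 36.0 37.0 39.0 x 21.0 26.0 val 73.0
165 4 z 37.0 38.0 39.0 x 21.0 25.0 val 99.0
[0.64635781 0.02637722 0.1606659 ] [-4.95384373 63.77161777] [ 16.1  27.8   1.   -1.2 -65.1 -13.2]
```

Run:
```python
from chk import *
q,T=look('scene9');hs=cv2.cvtColor(q,cv2.COLOR_BGR2HSV)
for lo in(-23,12):
    for y in range(10,100,6):
        k=(T[...,0]>lo)&(T[...,0]<lo+11)&(T[...,1]>=y)&(T[...,1]<y+6)&(T[...,2]>24)&(T[...,2]<80)
        if k.sum():print(lo,y,k.sum(),np.percentile(T[k][:,2],[50,100]).round(1))
```

```text
-23 34 5 [41.7 43.2]
-23 40 9 [37.5 44.8]
-23 46 14 [42.1 51.9]
-23 52 11 [31.2 50.9]
-23 58 11 [46.9 53.7]
-23 64 6 [55.6 57.8]
-23 70 9 [31.5 57.1]
-23 76 13 [33.1 61.2]
-23 82 14 [36.3 64.4]
-23 88 13 [34.8 68.5]
-23 94 8 [33.8 60.9]
12 22 1 [28.8 28.8]
12 28 4 [27.7 28.9]
12 34 3 [27.6 38.9]
12 40 16 [35.6 47.2]
12 46 12 [35.3 48.8]
12 52 11 [30.5 50.7]
12 58 10 [48.9 54.6]
12 64 4 [54.2 56.2]
12 70 11 [52.7 59.4]
12 76 16 [36.3 61.2]
12 82 12 [35.4 63. ]
12 88 11 [31.9 67.1]
12 94 7 [32.  34.1]
```

Run:
```python
from h import *
p,d=cap('top','top9')
c=cams.camera_info('top');K=np.array(c['mtx']);R=np.array(c['R']);t=np.array(c['t']).ravel()
v,u=np.mgrid[0:384,0:512];W=((np.stack([u,v,np.ones_like(u)],-1)@np.linalg.inv(K).T*d[...,None])-t)@R
c_,s_=np.cos(.058),np.sin(.058);D=W*1000-[655,-37,0]
T=np.stack([c_*D[...,0]+s_*D[...,1],-s_*D[...,0]+c_*D[...,1],D[...,2]],-1)
for y in range(4,60,4):
    k=(abs(T[...,0])<13)&(T[...,1]>=y)&(T[...,1]<y+4)&(T[...,2]<100)
    print(y,k.sum(),T[k][:,2].round() if k.sum() else '')
```

```text
4 14 [80. 76. 80. 81. 79. 80. 80. 79. 75. 78. 65. 58. 49. 36.]
8 15 [79. 80. 78. 31. 83. 29. 71. 38. 69. 32. 67. 57. 43. 41. 35.]
12 5 [37. 35. 39. 31. 34.]
16 0 
20 0 
24 0 
28 0 
32 1 [28.]
36 2 [41. 40.]
40 3 [45. 43. 42.]
44 2 [48. 45.]
48 1 [25.]
52 3 [32. 24. 31.]
56 1 [29.]
```

Run:
```python
from path import *
from station import r
O=np.array([655.,-35])
s=r.sense();cur=np.array(s['tcp_pos'])*1000
tgt=[]
f=np.radians(np.r_[-15:93:19j])
P=[]
for a in f:
    y=115+76*np.sin(a)-5.5*np.cos(a)-9.5+ (4*np.clip((a-1.2)/.4,0,1));z=47+76*np.cos(a)+5.5*np.sin(a)
    if a<0:z-=6
    P.append(np.r_[O+Rt@np.array([0,y]),z])
P=np.array(P);print(cur.round(),P[0].round(),P[-1].round())
p=P[0]
for a,q in zip(f[1:],P[1:]):
    d=((q-p)/30).round(2);p=p+d*30;print(f'{d[0]:g} {d[1]:g} {d[2]:g} 0 0 0;',round(np.degrees(a)),q.round())
```

```text
[646.  27. 161.] [650.  45. 113.] [644. 150.  49.]
-0.01 0.25 0.07 0 0 0; -9 [650.  53. 115.]
-0.02 0.27 0.05 0 0 0; -3 [649.  61. 117.]
-0.02 0.26 0.22 0 0 0; 3 [649.  69. 123.]
-0.01 0.27 -0.01 0 0 0; 9 [649.  77. 123.]
-0.02 0.26 -0.04 0 0 0; 15 [648.  85. 122.]
-0.01 0.26 -0.06 0 0 0; 21 [648.  92. 120.]
-0.02 0.25 -0.09 0 0 0; 27 [647. 100. 117.]
-0.01 0.24 -0.12 0 0 0; 33 [647. 107. 114.]
-0.01 0.22 -0.14 0 0 0; 39 [646. 114. 110.]
-0.01 0.21 -0.16 0 0 0; 45 [646. 120. 105.]
-0.02 0.19 -0.18 0 0 0; 51 [646. 126.  99.]
-0.01 0.17 -0.21 0 0 0; 57 [645. 131.  93.]
-0 0.15 -0.22 0 0 0; 63 [645. 135.  86.]
-0.01 0.13 -0.23 0 0 0; 69 [645. 139.  79.]
-0.01 0.13 -0.25 0 0 0; 75 [645. 143.  72.]
-0.01 0.11 -0.25 0 0 0; 81 [644. 147.  64.]
-0 0.08 -0.26 0 0 0; 87 [644. 149.  56.]
-0 0.05 -0.27 0 0 0; 93 [644. 150.  49.]
```

Drop in front of the lever at (0.650, 0.030, 0.115), then start the throw.

Emit:
{"name": "play_rows", "arguments": {"commands": "0.13 0.1 -0.4 0 0 0;0 0 -0.6 0 0 0;0 0 -0.5 0 0 0;0 0 0 0 0 0;0 0.25 0 0 0 0;0 0.25 0 0 0 0;0 0.25 0.07 0 0 0;-0.02 0.27 0.05 0 0 0;-0.02 0.26 0.22 0 0 0;-0.01 0.27 0 0 0 0"}}

```text
time_s: 15.55
tcp_pos: [0.6493, 0.0773, 0.1276]
ee_rot: [[0.043, -0.998, -0.035], [-0.999, -0.043, 0.009], [-0.01, 0.035, -0.999]]
wrist_force: [-0.6, -1.0, 0.5]
gripper_width: 0.008
gripper_force: 0.2
```

```bash
python3 chk.py scene10
```

```text
35 24 z 37.0 41.0 47.0 x -19.0 19.0 val 128.5
45 25 z 37.0 42.0 48.0 x -19.0 21.0 val 120.0
55 20 z 40.0 46.0 48.0 x -21.0 20.0 val 131.0
65 16 z 45.0 50.0 53.0 x -19.0 19.0 val 128.0
75 93 z 36.0 211.0 220.0 x -26.0 25.0 val 65.0
85 43 z 37.0 62.0 220.0 x -20.0 26.0 val 86.0
95 34 z 37.0 64.0 198.0 x -20.0 20.0 val 117.0
105 46 z 36.0 58.0 130.0 x -19.0 20.0 val 150.5
115 95 z 36.0 73.0 134.0 x -20.0 19.0 val 163.0
125 8 z 37.0 44.0 122.0 x 7.0 19.0 val 86.5
155 5 z 36.0 38.0 41.0 x -19.0 -2.0 val 65.0
165 7 z 36.0 39.0 40.0 x -23.0 -1.0 val 64.0
```

Emit:
{"name": "play_rows", "arguments": {"commands": "-0.02 0.26 -0.14 0 0 0;-0.01 0.26 -0.1 0 0 0;-0.02 0.25 -0.1 0 0 0;-0.01 0.24 -0.12 0 0 0;-0.01 0.22 -0.14 0 0 0;-0.01 0.21 -0.16 0 0 0;-0.02 0.19 -0.18 0 0 0;-0.01 0.17 -0.21 0 0 0;0 0 0 0 0 0"}}

```text
time_s: 16.5
tcp_pos: [0.6452, 0.1314, 0.0903]
ee_rot: [[0.043, -0.998, -0.038], [-0.999, -0.043, 0.009], [-0.01, 0.038, -0.999]]
wrist_force: [0.7, -0.6, -0.1]
gripper_width: 0.008
gripper_force: 0.4
```

```bash
python3 chk.py scene11
```

```text
35 10 z 40.0 42.0 46.0 x -7.0 10.0 val 114.5
45 26 z 36.0 42.0 48.0 x -18.0 19.0 val 141.5
55 18 z 37.0 40.0 41.0 x -19.0 20.0 val 131.5
65 17 z 37.0 41.0 46.0 x -23.0 19.0 val 152.0
75 22 z 36.0 43.0 48.0 x -24.0 21.0 val 104.0
85 19 z 36.0 47.0 51.0 x -19.0 22.0 val 121.0
95 30 z 37.0 51.0 59.0 x -21.0 19.0 val 110.0
105 49 z 37.0 52.0 59.0 x -19.0 21.0 val 149.0
115 50 z 36.0 55.0 63.0 x -20.0 19.0 val 179.0
125 133 z 50.0 170.0 189.0 x -26.0 26.0 val 70.0
135 197 z 56.0 186.0 220.0 x -25.0 26.0 val 58.0
145 47 z 63.0 75.0 218.0 x -26.0 25.0 val 173.0
155 55 z 36.0 77.0 162.0 x -25.0 25.0 val 53.0
165 32 z 36.0 38.0 86.0 x -24.0 25.0 val 43.5
175 3 z 36.0 39.0 86.0 x -1.0 7.0 val 48.0
```

Emit:
{"name": "play_rows", "arguments": {"commands": "0 0.15 -0.22 0 0 0;-0.01 0.13 -0.23 0 0 0;-0.01 0.13 -0.25 0 0 0;-0.01 0.11 -0.25 0 0 0;0 0.08 -0.26 0 0 0;0 0.05 -0.27 0 0 0;0 0 0 0 0 0"}}

```text
time_s: 17.25
tcp_pos: [0.6445, 0.1498, 0.0494]
ee_rot: [[0.044, -0.998, -0.038], [-0.999, -0.044, 0.007], [-0.008, 0.037, -0.999]]
wrist_force: [-4.3, -1.5, 12.7]
gripper_width: 0.005
gripper_force: 6.2
```

Emit:
{"name": "play_rows", "arguments": {"commands": "0 0.02 -0.05 0 0 0;0 0 -0.05 0 0 0;0 0 0 0 0 0"}}

```text
time_s: 17.55
tcp_pos: [0.6446, 0.1498, 0.0491]
ee_rot: [[0.044, -0.998, -0.037], [-0.999, -0.045, 0.006], [-0.008, 0.036, -0.999]]
wrist_force: [-8.7, -2.6, 22.0]
gripper_width: 0.01
gripper_force: 10.9
```

Emit:
{"name": "play_rows", "arguments": {"commands": "0 0 0.3 0 0 0;0 0 0.8 0 0 0;0 0 1 0 0 0;0 0.3 1 0 0 0;-0.3 0.5 1 0 0 0;-0.6 0.8 0.5 0 0 0;-1 1 0 0 0 0;-1 1 0 0 0 0;-1 1 0 0 0 0;0 0 0 0 0 0"}}

```text
time_s: 18.55
tcp_pos: [0.5245, 0.2916, 0.1819]
ee_rot: [[0.048, -0.998, -0.038], [-0.999, -0.048, 0.009], [-0.011, 0.038, -0.999]]
wrist_force: [0.8, 0.1, 0.5]
gripper_width: 0.004
gripper_force: 0.0
```

```bash
python3 chk.py scene12
python3 - <<'E'
from h import *
from path import t2
p,d=cap('top','top12')
c=cams.camera_info('top');K=np.array(c['mtx']);R=np.array(c['R']);t=np.array(c['t']).ravel()
v,u=np.mgrid[0:384,0:512];W=((np.stack([u,v,np.ones_like(u)],-1)@np.linalg.inv(K).T*d[...,None])-t)@R
c_,s_=np.cos(.058),np.sin(.058);D=W*1000-[655,-37,0]
T=np.stack([c_*D[...,0]+s_*D[...,1],-s_*D[...,0]+c_*D[...,1],D[...,2]],-1)
for y in range(24,216,6):
    k=(abs(T[...,0])<22)&(T[...,1]>=y)&(T[...,1]<y+6)&(T[...,2]<100)&(T[...,2]>20)
    if k.sum():print(y,k.sum(),np.percentile(T[k][:,2],[0,50,100]).round())
k=(abs(T[...,2]-28)<6)&(abs(T[...,0])<55)&(T[...,1]>-90)&(T[...,1]<80)&(cv2.cvtColor(p,6)>110)
print('plate',np.percentile(T[k],[2,98],axis=0).round(),k.sum())
E
```

```text
35 9 z 37.0 41.0 46.0 x -13.0 8.0 val 135.0
45 28 z 37.0 42.0 47.0 x -19.0 17.0 val 119.0
55 10 z 36.0 39.0 44.0 x -17.0 19.0 val 119.0
65 11 z 36.0 38.0 41.0 x -20.0 21.0 val 120.0
75 21 z 36.0 39.0 45.0 x -24.0 18.0 val 117.0
85 17 z 36.0 40.0 45.0 x -21.0 19.0 val 116.0
95 34 z 36.0 42.0 60.0 x -21.0 20.0 val 110.0
105 50 z 37.0 47.0 58.0 x -23.0 20.0 val 119.0
115 43 z 41.0 50.0 58.0 x -19.0 19.0 val 173.0
125 42 z 45.0 49.0 58.0 x -20.0 20.0 val 175.5
135 43 z 36.0 49.0 54.0 x -25.0 19.0 val 186.0
145 22 z 36.0 48.0 52.0 x -7.0 21.0 val 186.0
155 31 z 36.0 45.0 53.0 x -25.0 26.0 val 154.0
165 41 z 36.0 45.0 54.0 x -22.0 25.0 val 53.0
175 22 z 39.0 49.0 54.0 x -9.0 8.0 val 35.0
185 22 z 44.0 49.0 55.0 x -9.0 10.0 val 36.0
195 22 z 40.0 49.0 53.0 x -8.0 10.0 val 35.5
205 4 z 44.0 49.0 50.0 x -8.0 5.0 val 44.5
24 25 [21. 27. 33.]
30 27 [22. 29. 34.]
36 25 [24. 29. 47.]
42 25 [25. 37. 43.]
48 28 [22. 35. 47.]
54 26 [21. 30. 38.]
60 27 [25. 28. 38.]
66 21 [22. 30. 37.]
72 23 [24. 33. 42.]
78 27 [28. 32. 44.]
84 27 [25. 33. 45.]
90 28 [24. 33. 43.]
96 26 [26. 32. 43.]
102 27 [25. 38. 59.]
108 28 [29. 44. 55.]
114 27 [27. 48. 57.]
120 27 [35. 48. 57.]
126 28 [22. 48. 57.]
132 26 [29. 45. 52.]
138 28 [33. 48. 53.]
144 26 [25. 34. 54.]
150 27 [25. 34. 52.]
156 28 [25. 34. 53.]
162 28 [28. 37. 57.]
168 28 [28. 36. 53.]
174 22 [28. 43. 56.]
180 11 [45. 48. 51.]
186 11 [43. 47. 53.]
192 12 [41. 48. 51.]
198 12 [41. 46. 50.]
204 10 [41. 47. 51.]
plate [[-41. -60.  22.]
 [ 41.  64.  33.]] 481
```

```bash
python3 -c "
from station import r
print(r.finish_job())"
```

```text
the job is handed in; nothing more can be done
None
```

I pushed the carriage round the bend onto the buffer, dropped the loop behind the hook and threw the lever flat. I handed the job in at about 18.7 s; depth readings agree, though the bar in the hook was inferred rather than seen, and no verdict came back.

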